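# Lay out the tea tray round the timer and the spice jar

## Robot

A 7-joint arm with a two-finger parallel gripper is mounted at the origin on a cart in front of the work surface, level with it; the furniture and walls round the work are solid. World frame = base frame: x ahead of the robot, y to its left, z up, the work surface at z = 0. Lengths are in m, angles in degrees, forces in N, time in s.
With the tool pointing down it reaches from about 0.4 to 0.85 m from the base axis. Payload 10.4 kg.
Tool frame: the origin (TCP) lies at the very end of the fingers, on their centre line; the grasp point (between the pads) lies 19 mm behind it; z points along the fingers, y is the line along which they close (so a half turn about z gives the same grasp; the last joint's range is limited). The gripper opens to 87 mm and grips with 3 to 60 N. Pads are 19 mm wide; open, the fingers measure 117 mm over their backs; the gripper's body (75 mm by 190 mm) begins 51 mm behind the grasp point.
Start: joints at [-1.295, 19.034, -3.707, 83.658, 1.238, 77.344, -5.071], TCP at [0.625, 0, 0.223] pointing down, gripper open.
Joint ranges: [-148.97, 148.97], [-28.65, 121.19], [-84.17, 76.75], [9.2, 138.47], [-72.65, 252.65], [3.7, 117.97], [-149.18, 149.18]. Speed limits (degrees/s): [127.2, 127.2, 159.86, 159.86, 180, 180, 180].

## Interface

Orientations are given as [roll, pitch, yaw] about the fixed x, y, z axes, in that order (R = Rz(yaw) Ry(pitch) Rx(roll)).
In Python, from rig import bot gives the robot as it stands.
- The arm moves only by the shell command python3 -m creep 'ROWS' [OPENING] [FORCE]. ROWS is JSON, a list of rows, each a list of 6 numbers: the shift along the tool's x, y, z in mm, then the turn, a rotation vector about the tool's x, y, z in rad. In form: [[dx, dy, dz, ax, ay, az], ...]. A call has 1 to 20 rows; each row is the pose to reach, as a shift and turn from the pose commanded when the call began, along the tool's axes at that moment; what a row does not reach only later rows make up. A row lasts 1/10 s, in which the tool goes at most 50 mm and 8.59 degrees, less where a joint would pass 70% of its speed; a pose out of reach is approached as far as the arm can. A call with a gripper value outside its range is refused whole. OPENING is the closure in counts, from 0 (fully open) to 255 (shut), set as the call begins (- or left out, the last holds). The fingers move at their own pace and stop on an object; FORCE is the grip in N (left out, the last holds). Time passes only in rows, so rows that repeat a pose let the fingers close. It gives the time, the measured TCP pose, the force, the opening and the grip force at its end, in the units of the state.
- bot.state(): the state, without advancing time (a new reading comes with each control period).
- bot.grab_frame(name): name is "scene" or "side" or "wrist"; returns (picture, depth): 480x640x3 uint8, blue, green, red; 480x640 float32, m along the optical axis (not along the pixel's ray), 0 where there is no reading.
- bot.camera_info(name): a dict with "camera_matrix" (3x3 intrinsics, pixels), "position" and "attitude" of the camera in the world. Camera axes: x right, y down, z forward; pixel columns grow to the right and rows downward; lengths in m; the calibration is good to about 2 mm. A picture is of the moment at which its call begins: read the wrist's pose just before it. camera_info takes no time and is no camera call; for the wrist camera it gives the pose at the moment of the call.
- bot.close_job(): hands the job in; it is judged then, once.
Trained networks look in the newest picture that a camera, given by its name, has taken for a name from the list of things; names that differ only in an ending like _2 or _b are one class to them, and where a whole thing is asked for, a point or a joint stands for the part that bears it (a point fixed in the world has none). Each returns a list of dicts, best first, with "score" (0 to 1); they miss things now and then, are a little off and sometimes report something else, mostly with a low value. They report only what shows in the picture. A call takes as long as a camera call.
- bot.find_in(target, camera): "extent" ([centre column, centre row, width, height] in pixels, round what is visible of it).
- bot.regions_of(target, camera): "region" (480x640 bool, what is visible of it) and "extent" ([centre column, centre row, width, height] in pixels, round what is visible of it).
The state is a dict: "time": time; "joint_positions": joint angles; "dq": joint speeds; "joint_torque": joint torques, N m; "tool_pos": TCP position; "eef_rot": TCP orientation; "wrist_force": force on the tool from outside, world axes, zero at the start; "moment": the same for the moment, N m; "finger_gap": finger opening in m; "finger_force": force on a finger pad.
Only numpy, scipy, OpenCV 4.12 (cv2) and the standard library are available. Lean on these libraries where they do the work, as an engineer would, in place of code of your own. Each camera call takes 0.05 s, during which the arm holds its last target. There are 200 camera calls.

## Task

Finish laying the tea tray, which has six pale round inlaid discs in two rows of three: the kitchen timer and one spice jar already stand on the two ends of the back row (the row farther from the robot), and they must stay where they are. Stand the tea tin between these two, the loose spice jar directly in front of (on the robot's side of) the spice jar on the tray, and the salt shaker directly in front of the timer, and lay the matchbox flat between the loose jar and the salt shaker. Everything ends in the middle of its own disc, upright (the matchbox flat, label up, turned as you like), and nothing may be knocked over on the way; the order is yours, but mind that the low matchbox is hard to reach once tall things stand round its disc.

Things in the scene. Friction and masses are not known exactly. Their poses are not given: they have to be found in the camera images.
- tray: Fixed dark wooden tray, 190 (x) by 276 mm (y), brass handles 20 mm out of its short ends. Origin: centre of its underside, on the table. Flat floor 10 mm, rim (7 wide) 16 mm above the table. Six flush pale wooden discs, 72 mm wide, at x = +42.5 (back row, +x away from the robot) and -42.5 mm (front), each at y = -85, 0, +85 mm (+y left) in its frame. Turned by up to 0.15 rad.
- timer_center (a point): Kitchen timer standing loose on the tray, at one end of the back row (left or right end, changes): white round base, grey fluted cap tapering upward, 58 mm diameter, 54 mm high. Not to be moved. Point: on its axis, half-way up (27 mm above its underside); z up.
- jar_on_tray_center (a point): Spice jar standing loose on the tray, at the other end of the back row: clear round jar with red cap, 45 mm diameter, 106 mm high. Not to be moved. Point: on its axis, half-way up (53 mm above its underside); z up.
- tin_center (a point): Tea tin, standing on the table beside the tray at the start: green round canister, wooden lid (fixed on) with a small wooden knob. 62 mm diameter over body and lid, 85 mm high with the knob; lid from 47 to 68 mm up, the knob (20 mm diameter) above it. 0.25 kg. Point: on its axis, 42.5 mm above its underside; z up.
- jar_center (a point): The loose spice jar, standing on the table beside the tray at the start: same clear round jar with red cap, 45 mm diameter, 106 mm high (it differs from the one on the tray in its label and in standing off the tray). 0.11 kg. Point: on its axis, half-way up (53 mm above its underside); z up.
- salt_center (a point): Salt shaker, standing on the table beside the tray at the start: clear round body with a grey domed top, 44 mm diameter, 90 mm high. 0.1 kg. Point: on its axis, 45 mm above its underside; z up.
- matchbox_center (a point): Matchbox, a small flat pale-green cardboard box, lying flat on the table beside the tray at the start, its x axis within 0.3 rad of left-right: 37 mm (its x) by 55 mm (its y) by about 15 mm high. 24 g. Point: its centre, 7 mm above its underside; z up.

How it is judged:
By the outcome, as a careful person would: the job done as asked, in the order asked, and still so for the second after the job is handed in, with the robot touching nothing.
It also fails if it takes over 99 s, if anything falls off the work surface, if the arm or the gripper's body presses on something with over 40 N, if the wrist force passes 120 N, or if a joint passes its speed limit or range.

## Working session

There is one attempt and no reset: what is moved stays moved. The work goes in short steps, Python scripts to look and compute and a shell command to move; the robot and the scene stay as the last step left them, time stands still between calls to the robot, and variables do not carry over. Pictures are saved under pics/ and viewed, at most 14 in all, crops included, and the job is handed in when it is done.

```bash
mkdir -p pics; ls; python3 - <<'E'
from rig import bot
import cv2,numpy as np
s=bot.state();print(s)
for n in("scene","side"):
    im,d=bot.grab_frame(n);cv2.imwrite(f"pics/{n}0.png",im);np.save(f"pics/{n}0.npy",d)
    print(n,bot.camera_info(n))
E
```

```text
pics
{'time': 0.0, 'joint_positions': array([-1.29577153, 19.07097757, -3.70897496, 83.70473504,  1.2386272 ,
       77.34330363, -5.06959231]), 'dq': array([-0.03095313,  0.03239506,  0.02777128, -0.04680413, -0.0284481 ,
        0.05064708,  0.00720046]), 'joint_torque': array([-1.20520472e-04, -6.23245955e+01,  2.44190963e-02, -3.89891267e+01,
       -6.13984605e-02,  3.97891912e-02,  1.87085252e-04]), 'tool_pos': array([6.24622087e-01, 1.84304504e-05, 2.21775481e-01]), 'eef_rot': array([-1.79920992e+02,  4.03474793e-03,  9.00052148e+01]), 'wrist_force': array([-0.55292951,  0.34302445, -0.51695087]), 'moment': array([-0.02876386,  0.06715819,  0.00612467]), 'finger_force': 0.0, 'finger_gap': 0.08660866385902459}
scene {'camera_matrix': array([[569.65041452,   0.        , 314.63872458],
       [  0.        , 569.65041452, 238.63038147],
       [  0.        ,   0.        ,   1.        ]]), 'position': array([-0.00250756,  0.99171094,  0.66596726]), 'attitude': array([-117.96501077,    0.43837481, -153.20392405])}
side {'camera_matrix': array([[560.96074613,   0.        , 320.70289601],
       [  0.        , 560.96074613, 240.80437415],
       [  0.        ,   0.        ,   1.        ]]), 'position': array([ 0.06678011, -0.71636662,  0.7202357 ]), 'attitude': array([-1.26742383e+02,  8.65812316e-02, -3.15404460e+01])}
```

View pics/scene0.png

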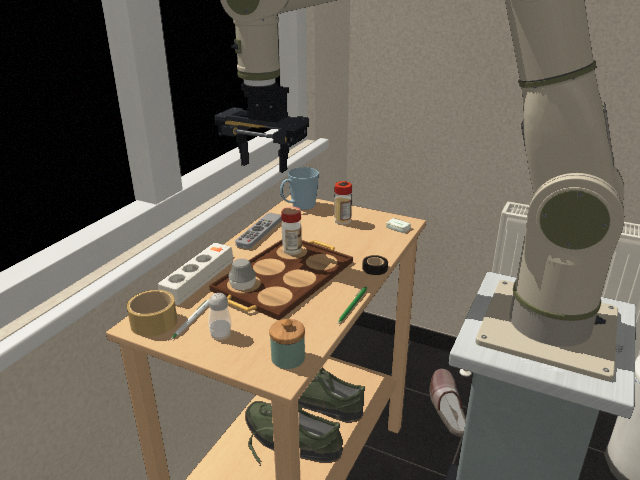

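View pics/side0.png

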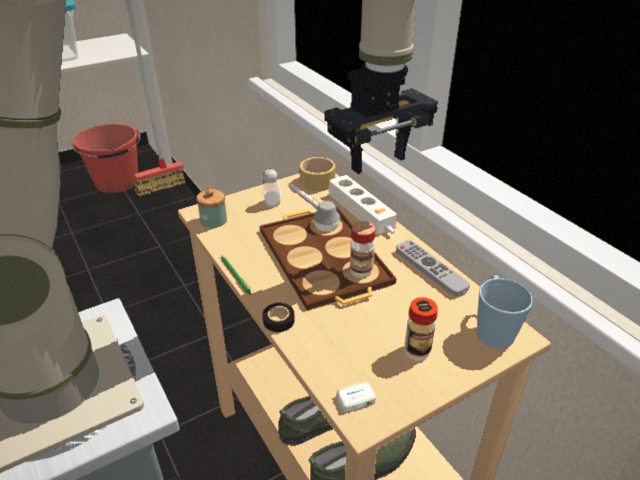

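Left: tin (288,342), salt (220,315); right: jar (343,203), matchbox (398,226). Timer is on the left end of the tray and the jar on its right end. Measuring.

```bash
cat > h.py <<'E'
from rig import bot
import cv2,numpy as np
from scipy.spatial.transform import Rotation as R
from scipy.optimize import least_squares
def cam(n):
    c=bot.camera_info(n);return c["camera_matrix"],c["position"],R.from_euler('xyz',c["attitude"],degrees=True).as_matrix()
def cloud(c,d,mask=None):
    K,p,M=c
    if mask is None: mask=d>0
    v,u=np.nonzero(mask&(d>0));z=d[v,u]
    return (np.c_[(u-K[0,2])/K[0,0]*z,(v-K[1,2])/K[1,1]*z,z])@M.T+p
def circ(P,r):
    # near-side surface points of upright cylinder radius r
    f=lambda x:np.hypot(P[:,0]-x[0],P[:,1]-x[1])-r
    return f
def fit(P,r,c):
    v=P[:,:2].mean(0)-c[1][:2];x0=P[:,:2].mean(0)+v/np.linalg.norm(v)*r*.6
    s=least_squares(circ(P,r),x0,loss='soft_l1',f_scale=.002);return s.x,np.median(abs(s.fun))
def topview(c,im,z,x0,x1,y0,y1,s=2000):
    K,p,M=c   # pixel (col=(y1-y)*s,row=(x1-x)*s)
    w,h=int((y1-y0)*s),int((x1-x0)*s)
    H=K@M.T@np.c_[[0,-1/s,0],[-1/s,0,0],np.array([x1,y1,z])-p]
    return cv2.warpPerspective(im,H,(w,h),flags=cv2.INTER_LINEAR|cv2.WARP_INVERSE_MAP)
E
python3 - <<'E'
from h import *
zr={'tin_center':(.031,.01,.045),'jar_center':(.0225,.02,.075),'jar_on_tray_center':(.0225,.03,.085),'salt_center':(.022,.01,.06),'timer_center':(.029,.012,.022),'matchbox_center':(0,.01,.03)}
T=[]
for n in("scene","side"):
    c=cam(n);im,d=bot.grab_frame(n)
    for t,(r,a,b) in zr.items():
        for g in bot.regions_of(t,n)[:2]:
            P=cloud(c,d,g['region'])
            if len(P)<20: continue
            Q=P[(P[:,2]>a)&(P[:,2]<b)]
            Q=Q[np.linalg.norm(Q[:,:2]-np.median(Q[:,:2],0),axis=1)<.06]
            if r: x,e=fit(Q,r,c)
            else: x,e=np.median(Q[:,:2],0),0
            print(n,t,round(g['score'],2),np.round(g['extent']),np.round(x,4),round(e,4),'z',np.round(np.percentile(P[:,2],[2,98]),3),len(Q))
    T.append(topview(c,im,.01,.45,.8,-.2,.2,1000))
cv2.imwrite("pics/top.png",np.hstack(T))
E
```

```text
scene tin_center 0.74 [288. 346.  34.  45.] [0.4058 0.3022] 0.0008 z [0.005 0.083] 541
scene jar_center 0.71 [343. 205.  16.  47.] [ 0.5456 -0.2439] 0.0015 z [0.006 0.109] 329
scene jar_on_tray_center 0.9 [290. 233.  20.  48.] [ 0.5786 -0.0284] 0.0011 z [0.01  0.119] 415
scene salt_center 0.83 [220. 318.  24.  48.] [0.5542 0.2974] 0.0012 z [0.005 0.09 ] 509
scene timer_center 0.73 [243. 274.  27.  26.] [0.6062 0.1415] 0.0012 z [0.013 0.067] 75
scene matchbox_center 0.65 [400. 224.  28.  19.] [ 0.3972 -0.2621] 0 z [0.002 0.019] 162
side tin_center 0.78 [213. 210.  35.  42.] [0.4058 0.3025] 0.0012 z [0.001 0.081] 363
side jar_center 0.9 [422. 329.  35.  62.] [ 0.5456 -0.2457] 0.0006 z [0.003 0.108] 670
side jar_on_tray_center 0.72 [362. 250.  26.  59.] [ 0.5787 -0.0306] 0.0008 z [0.014 0.117] 548
side salt_center 0.62 [271. 186.  20.  41.] [0.554  0.2994] 0.0016 z [0.004 0.087] 312
side timer_center 0.86 [325. 216.  23.  29.] [0.6062 0.1421] 0.0012 z [0.014 0.065] 66
side matchbox_center 0.56 [355. 394.  37.  29.] [ 0.3988 -0.275 ] 0 z [0.001 0.017] 687
```

View pics/top.png

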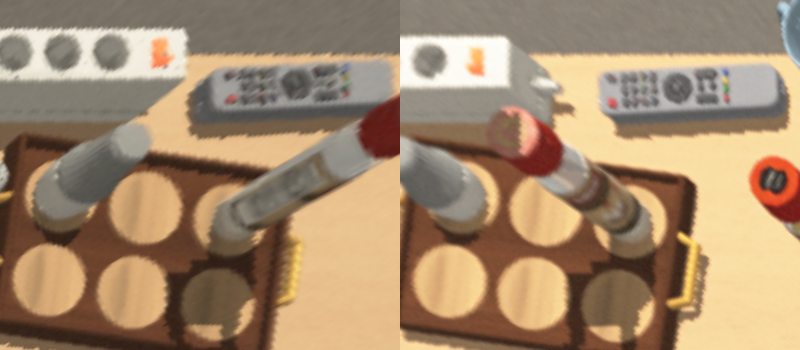

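```bash
python3 - <<'E'
from h import *
obs=[]
L={(42.5,0):(.592,.055),(-42.5,85):(.519,.151),(-42.5,0):(.509,.068)}
for n in("scene","side"):
    c=cam(n);im,d=bot.grab_frame(n)
    t=topview(c,im,.01,.42,.8,-.2,.25,2000).astype(int)
    m=((t[...,2]>135)&(t[...,2]-t[...,0]>25)).astype(np.uint8)
    m=cv2.morphologyEx(m,cv2.MORPH_OPEN,np.ones((9,9)))
    k,lab,st,ce=cv2.connectedComponentsWithStats(m)
    for l,(x,y) in L.items():
        i=lab[int((.8-x)*2000),int((.25-y)*2000)]
        cs=max(cv2.findContours((lab==i).astype(np.uint8),0,1)[0],key=cv2.contourArea)
        h=cv2.convexHull(cs)[:,0];q=np.c_[.8-(h[:,1]+.0)/2000,.25-h[:,0]/2000]
        s=least_squares(lambda v:np.hypot(*(q-v).T)-.036,(x,y),loss='soft_l1',f_scale=.001)
        print(n,l,i,np.round(s.x,4),np.round(np.abs(s.fun).mean(),4),st[i]);obs.append((l,s.x))
    P=cloud(c,d);b=P[(abs(P[:,0]-.398)<.06)&(abs(P[:,1]+.268)<.06)&(P[:,2]>.012)&(P[:,2]<.02)]
    r=cv2.minAreaRect((b[:,:2]*1000).astype(np.float32));print('box',r,len(b),np.median(b[:,2]))
    tb=P[(abs(P[:,0]-.47)<.02)&(abs(P[:,1]+.15)<.1)];print('table z',np.median(tb[:,2]))
A=np.array([o[0] for o in obs])/1000;B=np.array([o[1] for o in obs])
g=lambda v:(A@np.array([[np.cos(v[2]),np.sin(v[2])],[-np.sin(v[2]),np.cos(v[2])]])+v[:2]-B).ravel()
s=least_squares(g,(.55,.06,-.14));print(s.x,np.round(s.fun*1000,1))
th=s.x[2];Q=np.array([[np.cos(th),np.sin(th)],[-np.sin(th),np.cos(th)]])
for l in((42.5,-85),(42.5,0),(42.5,85),(-42.5,-85),(-42.5,0),(-42.5,85)):print(l,np.round(np.array(l)/1000@Q+s.x[:2],4))
E
```

```text
scene (42.5, 0) 8 [0.5922 0.0549] 0.0013 [  317   342   149   147 17424]
scene (-42.5, 85) 15 [0.5201 0.1513] 0.0014 [  123   486   150   147 17424]
scene (-42.5, 0) 16 [0.5076 0.0685] 0.0012 [  292   509   142   149 17147]
box ((400.2853088378906, -269.7515563964844), (42.03099822998047, 55.72227096557617), 74.37979125976562) 162 0.016193341896905245
table z -0.4371432819282469
side (42.5, 0) 10 [0.5889 0.055 ] 0.002 [  315   351   152   144 14931]
side (-42.5, 85) 17 [0.5189 0.1481] 0.0033 [  120   486   158   153 19207]
side (-42.5, 0) 18 [0.5078 0.0675] 0.0026 [  290   510   147   154 18429]
box ((400.4880065917969, -273.2127685546875), (38.75947952270508, 53.239837646484375), 76.9500961303711) 651 0.014792808188175854
table z -0.0006458030594128084
[ 0.54916242  0.06079753 -0.14604102] [-1.  -0.3 -0.7 -0.2 -0.5 -1.5  2.3 -0.4  0.5  2.9 -0.7 -0.5]
(42.5, -85) [ 0.5788 -0.0295]
(42.5, 0) [0.5912 0.0546]
(42.5, 85) [0.6036 0.1387]
(-42.5, -85) [ 0.4947 -0.0171]
(-42.5, 0) [0.5071 0.067 ]
(-42.5, 85) [0.5195 0.1511]
```

```bash
python3 -m creep '[[-40,-34,0,0,0,-0.14],[-80,-67,0,0,0,-0.28],[-120,-100,0,0,0,-0.42],[-160,-133,0,0,0,-0.56],[-200,-167,0,0,0,-0.7],[-235,-195,20,0,0,-0.84],[-260,-215,40,0,0,-0.98],[-268,-222,60,0,0,-1.12],[-271,-225,70,0,0,-1.26],[-271,-225,73,0,0,-1.33],[-271,-225,73,0,0,-1.33],[-271,-225,73,0,0,-1.33]]' 0 10
python3 - <<'E'
from h import *
c=cam("side");im,d=bot.grab_frame("side");P=cloud(c,d)
def rg(t,x0,x1,y0,y1):
    Q=P[(P[:,0]>x0)&(P[:,0]<x1)&(P[:,1]>y0)&(P[:,1]<y1)&(P[:,2]>.02)&(P[:,2]<.25)];print(t,np.round(np.percentile(Q,[0.5,99.5],axis=0),3).tolist(),len(Q))
rg('mug',.575,.75,-.4,-.1);rg('ring',.58,.75,.2,.4);rg('strip',.65,.75,0,.25)
c=cam("wrist");im,d=bot.grab_frame("wrist");cv2.imwrite("pics/w1.png",im);P=cloud(c,d)
b=P[(abs(P[:,0]-.398)<.05)&(abs(P[:,1]+.27)<.05)&(P[:,2]>.010)&(P[:,2]<.022)]
print(cv2.minAreaRect((b[:,:2]*1000).astype(np.float32)),np.median(b,0));s=bot.state();print(s['tool_pos'],s['eef_rot'])
E
```

```text
time: 2.1
tool_pos: [0.4003, -0.271, 0.1499]
eef_rot: [-180.0, 0.0, 166.1]
wrist_force: [0.5, -0.3, -0.7]
finger_gap: 0.087
finger_force: 0.0
mug [[0.642, -0.398, 0.022], [0.75, -0.104, 0.104]] 5297
ring [[0.647, 0.248, 0.02], [0.743, 0.396, 0.098]] 849
strip [[0.684, 0.0, 0.027], [0.75, 0.25, 0.105]] 265
((398.608642578125, -271.2049255371094), (36.36500930786133, 54.14855194091797), 77.04398345947266) [ 0.39715567 -0.27115356  0.01559666]
[ 0.40043748 -0.27090724  0.14999691] [-1.79995707e+02  4.71890147e-02  1.66125063e+02]
```

View pics/w1.png

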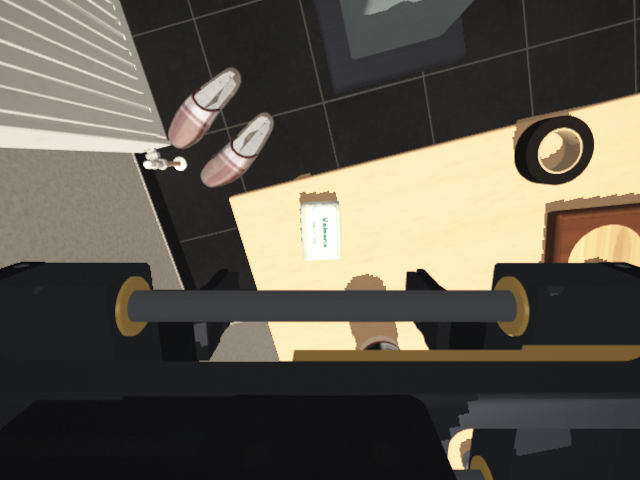

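The matchbox is centred at (320,231) in the wrist picture, label up, and its measured pose matches the earlier one. Grasping it.

```bash
python3 -m creep '[[2,0,20,0,0,0],[2,0,50,0,0,0],[2,0,80,0,0,0],[2,0,110,0,0,0],[2,0,130,0,0,0],[2,0,139,0,0,0],[2,0,145,0,0,0],[2,0,146,0,0,0],[2,0,146,0,0,0]]' && python3 -m creep '[[0,0,0,0,0,0],[0,0,0,0,0,0],[0,0,0,0,0,0],[0,0,0,0,0,0],[0,0,0,0,0,0],[0,0,0,0,0,0],[0,0,0,0,0,0],[0,0,0,0,0,0],[0,0,-3,0,0,0],[0,0,-10,0,0,0],[0,0,-30,0,0,0],[0,0,-60,0,0,0],[0,0,-90,0,0,0],[0,0,-115,0,0,0],[0,0,-120,0,0,0],[0,0,-120,0,0,0]]' 255 10
```

```text
time: 3.1
tool_pos: [0.3987, -0.2708, 0.0043]
eef_rot: [-180.0, 0.1, 166.2]
wrist_force: [0.6, 0.5, -0.1]
finger_gap: 0.0872
finger_force: 0.0
time: 4.7
tool_pos: [0.3986, -0.2708, 0.1245]
eef_rot: [-180.0, 0.1, 166.2]
wrist_force: [0.6, 0.3, -0.9]
finger_gap: 0.0372
finger_force: 9.9
```

```bash
python3 -m creep '[[-1,15,0,0,0,0],[-3,40,0,0,0,0],[-5,70,0,0,0,0],[-8,105,0,0,0,0],[-10,140,0,0,0,0],[-13,180,0,0,0,0],[-15,220,0,0,0,0],[-18,260,0,0,0,0],[-21,300,0,0,0,0],[-23,330,0,0,0,0],[-25,347,0,0,0,0],[-25,354,10,0,0,0],[-25,354,35,0,0,0],[-25,354,65,0,0,0],[-25,354,90,0,0,0],[-25,354,103,0,0,0],[-25,354,108,0,0,0],[-25,354,109,0,0,0],[-25,354,109,0,0,0],[-25,354,109,0,0,0]]'; python3 -m creep '[[0,0,0,0,0,0],[0,0,0,0,0,0],[0,0,0,0,0,0],[0,0,0,0,0,0],[0,0,-10,0,0,0],[0,0,-30,0,0,0],[0,0,-70,0,0,0],[0,0,-110,0,0,0],[0,0,-140,0,0,0],[0,0,-140,0,0,0]]' 100
```

```text
time: 6.7
tool_pos: [0.5076, 0.0674, 0.0155]
eef_rot: [180.0, 0.1, 166.2]
wrist_force: [0.2, -0.7, -0.5]
finger_gap: 0.0371
finger_force: 9.9
time: 7.7
tool_pos: [0.5092, 0.0679, 0.1598]
eef_rot: [179.8, 0.4, 166.2]
wrist_force: [0.5, -0.3, -0.6]
finger_gap: 0.0526
finger_force: 0.0
```

```bash
python3 -m creep '[[10,15,-10,0,0,0.13],[25,35,-20,0,0,0.26],[40,55,-20,0,0,0.39],[56,75,-20,0,0,0.52],[72,95,-20,0,0,0.65],[88,115,-20,0,0,0.78],[104,135,-20,0,0,0.91],[120,155,-20,0,0,1.04],[135,175,-20,0,0,1.17],[147,192,-20,0,0,1.3],[153,201,-20,0,0,1.4],[155,204,-20,0,0,1.45],[155,204,-20,0,0,1.45],[155,204,-20,0,0,1.45]]' 0
python3 - <<'E'
from h import *
T=[]
for n in("scene","side"):
    c=cam(n);im,d=bot.grab_frame(n);P=cloud(c,d)
    b=P[(abs(P[:,0]-.507)<.05)&(abs(P[:,1]-.067)<.05)&(P[:,2]>.020)&(P[:,2]<.03)]
    print(n,cv2.minAreaRect((b[:,:2]*1000).astype(np.float32)),np.median(b[:,2]))
    b=P[(abs(P[:,0]-.406)<.06)&(abs(P[:,1]-.302)<.06)&(P[:,2]>.01)&(P[:,2]<.045)]
    print('tin',fit(b,.031,c))
    T.append(topview(c,im,.025,.42,.7,-.1,.2,1300))
cv2.imwrite("pics/t2.png",np.hstack(T))
E
```

```text
time: 9.1
tool_pos: [0.4049, 0.302, 0.1744]
eef_rot: [-180.0, 0.0, 83.2]
wrist_force: [-0.4, -1.2, 1.0]
finger_gap: 0.087
finger_force: 0.0
scene ((511.0841064453125, 68.75563049316406), (40.62457275390625, 52.217933654785156), 81.59892272949219) 0.026260237844851597
tin (array([0.40566165, 0.30196064]), np.float64(0.0007914552144330407))
side ((509.6215515136719, 65.67863464355469), (41.68791198730469, 52.92810821533203), 78.24623107910156) 0.024417342020619348
tin (array([0.40563728, 0.30236592]), np.float64(0.0010934495293567614))
```

View pics/t2.png

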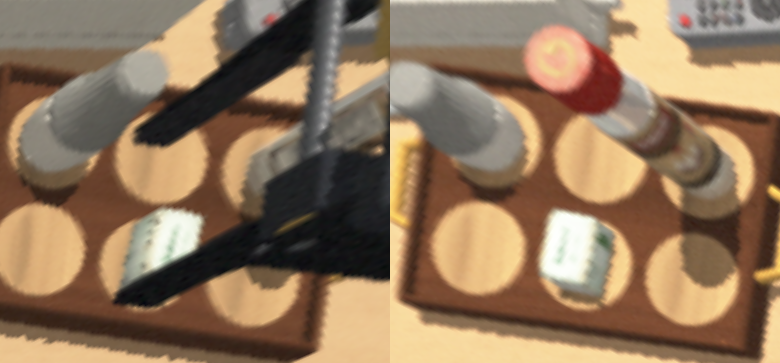

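The matchbox lies near (578,252) in the side half, on the front middle disc. Now the tin.

```bash
python3 -m creep '[[0,1,20,0,0,0],[0,1,50,0,0,0],[0,1,80,0,0,0],[0,1,110,0,0,0],[0,1,130,0,0,0],[0,1,145,0,0,0],[0,1,152,0,0,0],[0,1,153,0,0,0],[0,1,153,0,0,0]]' && python3 -m creep '[[0,0,0,0,0,0],[0,0,0,0,0,0],[0,0,0,0,0,0],[0,0,0,0,0,0],[0,0,0,0,0,0],[0,0,0,0,0,0],[0,0,-3,0,0,0],[0,0,-10,0,0,0],[0,0,-30,0,0,0],[0,0,-55,0,0,0],[0,0,-80,0,0,0],[0,0,-98,0,0,0],[0,0,-105,0,0,0],[0,0,-105,0,0,0]]' 255 20
```

```text
time: 10.1
tool_pos: [0.4063, 0.3024, 0.0221]
eef_rot: [180.0, -0.0, 83.1]
wrist_force: [-0.8, 0.3, -0.1]
finger_gap: 0.0871
finger_force: 0.0
time: 11.5
tool_pos: [0.4064, 0.3024, 0.1273]
eef_rot: [179.9, -0.1, 83.1]
wrist_force: [-0.3, 0.0, -4.2]
finger_gap: 0.0596
finger_force: 20.1
```

```bash
python3 -m creep '[[-8,8,0,0,0,0],[-24,23,0,0,0,0],[-45,43,0,0,0,0],[-70,66,0,0,0,0],[-95,90,0,0,0,0],[-120,114,0,0,0,0],[-145,138,0,0,0,0],[-170,162,0,0,0,0],[-192,183,0,0,0,0],[-210,200,0,0,0,0],[-220,209,0,0,0,0],[-224,213,0,0,0,0],[-224,213,10,0,0,0],[-224,213,30,0,0,0],[-224,213,55,0,0,0],[-224,213,75,0,0,0],[-224,213,88,0,0,0],[-224,213,93,0,0,0],[-224,213,94,0,0,0],[-224,213,94,0,0,0]]'; python3 - <<'E'
from h import *
s=bot.state();print(s['tool_pos'],s['wrist_force'])
for n in("scene","side"):
    c=cam(n);im,d=bot.grab_frame(n);P=cloud(c,d)
    r=bot.regions_of('tin_center',n)
    if r:
        P=cloud(c,d,r[0]['region']);b=P[(P[:,2]>.02)&(P[:,2]<.055)];print(n,fit(b,.031,c),len(b),np.percentile(P[:,2],[2,98]))
E
```

```text
time: 13.5
tool_pos: [0.5911, 0.0548, 0.0333]
eef_rot: [179.9, -0.0, 83.1]
wrist_force: [0.8, -0.4, -3.6]
finger_gap: 0.0598
finger_force: 20.1
[0.59105838 0.05477488 0.03327515] [ 0.79218394 -0.42203801 -3.63679256]
scene (array([0.59280123, 0.0541395 ]), np.float64(0.0011954721740196975)) 302 [0.01606759 0.09273711]
side (array([0.59336365, 0.05395696]), np.float64(0.0008500880890532359)) 251 [0.01536202 0.09021689]
```

```bash
python3 -m creep '[[0,0,1,0,0,0],[0,0,1,0,0,0],[0,0,1,0,0,0],[0,0,1,0,0,0],[0,0,1,0,0,0],[0,0,-10,0,0,0],[0,0,-30,0,0,0],[0,0,-60,0,0,0],[0,0,-95,0,0,0],[0,0,-125,0,0,0],[0,0,-130,0,0,0]]' 45; python3 -m creep '[[20,-5,0,0,0,0],[60,-16,0,0,0,0],[105,-29,0,0,0,0],[150,-41,0,0,0,0],[195,-54,0,0,0,0],[225,-62,0,0,0,0],[237,-65,0,0,0,0],[238,-66,0,0,0,0],[238,-66,0,0,0,0]]' 60; python3 - <<'E'
from h import *
s=bot.state();print(s['tool_pos'],s['finger_gap'])
for n in("scene","side"):
    c=cam(n);im,d=bot.grab_frame(n);cv2.imwrite(f"pics/{n}3.png",im)
    for t,r,a,b in(('tin_center',.031,.02,.055),('salt_center',.022,.01,.06)):
        q=bot.regions_of(t,n)
        if q:
            P=cloud(c,d,q[0]['region']);p=P[(P[:,2]>a)&(P[:,2]<b)];print(n,t,fit(p,r,c),len(p),np.percentile(P[:,2],[2,98]))
E
```

```text
time: 14.8
tool_pos: [0.5926, 0.0548, 0.1677]
eef_rot: [179.6, -0.1, 83.1]
wrist_force: [1.4, 0.4, 0.1]
finger_gap: 0.0717
finger_force: 0.0
time: 15.7
tool_pos: [0.554, 0.2971, 0.1624]
eef_rot: [180.0, 0.1, 83.1]
wrist_force: [0.3, -0.0, -0.0]
finger_gap: 0.0666
finger_force: 0.0
[0.55396414 0.29705215 0.16241928] 0.06656551726964365
scene tin_center (array([0.59239726, 0.05398976]), np.float64(0.0011336466099215806)) 367 [0.01565639 0.09099162]
scene salt_center (array([0.55426467, 0.29752675]), np.float64(0.0012498918079329388)) 503 [0.0045299  0.09044502]
side tin_center (array([0.59274111, 0.05346605]), np.float64(0.0008797586899258782)) 287 [0.01509024 0.0917888 ]
side salt_center (array([0.55410155, 0.29944646]), np.float64(0.001588767121476254)) 323 [0.00221153 0.08788731]
```

View pics/scene3.png

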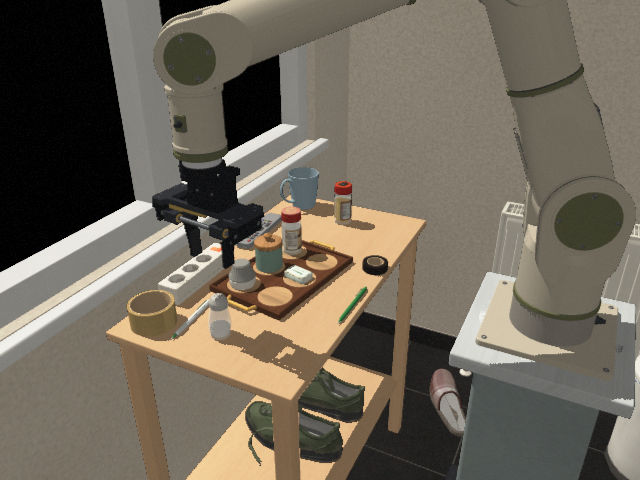

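Tin stands upright on the back middle disc at (268,253); salt at (220,317). Grasp the salt.

```bash
python3 -m creep '[[1,0,20,0,0,0],[1,0,50,0,0,0],[1,0,80,0,0,0],[1,0,105,0,0,0],[1,0,120,0,0,0],[1,0,126,0,0,0],[1,0,126,0,0,0]]' && python3 -m creep '[[0,0,0,0,0,0],[0,0,0,0,0,0],[0,0,0,0,0,0],[0,0,0,0,0,0],[0,0,0,0,0,0],[0,0,0,0,0,0],[0,0,-3,0,0,0],[0,0,-10,0,0,0],[0,0,-30,0,0,0],[0,0,-55,0,0,0],[0,0,-80,0,0,0],[0,0,-88,0,0,0],[0,0,-90,0,0,0],[0,0,-90,0,0,0]]' 255 15
```

```text
time: 16.7
tool_pos: [0.5537, 0.2994, 0.0365]
eef_rot: [-180.0, 0.0, 83.1]
wrist_force: [-0.1, 0.6, 1.0]
finger_gap: 0.0665
finger_force: 0.0
time: 18.1
tool_pos: [0.5533, 0.2993, 0.1258]
eef_rot: [-180.0, 0.0, 83.1]
wrist_force: [-0.2, 0.7, -1.6]
finger_gap: 0.0391
finger_force: 14.7
```

```bash
python3 -m creep '[[-8,-1,0,0,0,0],[-24,-3,0,0,0,0],[-45,-5,0,0,0,0],[-70,-8,0,0,0,0],[-95,-10,0,0,0,0],[-120,-13,0,0,0,0],[-140,-15,0,0,0,0],[-149,-16,0,0,0,0],[-151,-16,0,0,0,0],[-151,-16,10,0,0,0],[-151,-16,30,0,0,0],[-151,-16,50,0,0,0],[-151,-16,68,0,0,0],[-151,-16,76,0,0,0],[-151,-16,78,0,0,0],[-151,-16,78,0,0,0]]'; python3 - <<'E'
from h import *
s=bot.state();print(s['tool_pos'],s['wrist_force'])
for n in("scene","side"):
    c=cam(n);im,d=bot.grab_frame(n)
    r=bot.regions_of('salt_center',n)
    if r:
        P=cloud(c,d,r[0]['region']);b=P[(P[:,2]>.02)&(P[:,2]<.07)];print(n,fit(b,.022,c),len(b),np.percentile(P[:,2],[2,98]))
E
```

```text
time: 19.7
tool_pos: [0.5198, 0.1522, 0.0486]
eef_rot: [-180.0, -0.0, 83.2]
wrist_force: [0.2, 0.0, -1.3]
finger_gap: 0.0393
finger_force: 14.8
[0.51975525 0.1521617  0.0485804 ] [ 0.16794007  0.00701997 -1.31078582]
scene (array([0.52188207, 0.14909409]), np.float64(0.0014290832312530161)) 352 [0.01544275 0.09846267]
side (array([0.5228677 , 0.15112828]), np.float64(0.0012937378959762113)) 352 [0.01544214 0.10044493]
```

```bash
python3 -m creep '[[0,0,1,0,0,0],[0,0,2,0,0,0],[0,0,2,0,0,0]]'; python3 -m creep '[[0,0,0,0,0,0],[0,0,0,0,0,0],[0,0,0,0,0,0],[0,0,0,0,0,0],[0,0,0,0,0,0],[0,0,-10,0,0,0],[0,0,-30,0,0,0],[0,0,-60,0,0,0],[0,0,-95,0,0,0],[0,0,-130,0,0,0],[0,0,-150,0,0,0],[0,0,-150,0,0,0]]' 80
```

```text
time: 20.2
tool_pos: [0.5199, 0.1517, 0.0469]
eef_rot: [180.0, -0.0, 83.1]
wrist_force: [-0.9, -0.2, 2.3]
finger_gap: 0.0391
finger_force: 15.0
time: 21.4
tool_pos: [0.5212, 0.1522, 0.2007]
eef_rot: [179.7, -0.1, 83.1]
wrist_force: [-0.2, 0.1, 0.3]
finger_gap: 0.0601
finger_force: 0.0
```

```bash
python3 -m creep '[[-20,4,0,0,0,0],[-60,11,0,0,0,0],[-105,20,0,0,0,0],[-150,28,0,0,0,0],[-195,36,0,0,0,0],[-240,45,0,0,0,0],[-285,53,0,0,0,0],[-330,62,0,0,0,0],[-365,68,0,0,0,0],[-386,72,0,0,0,0],[-391,73,0,0,0,0],[-391,73,0,0,0,0],[-391,73,0,0,0,0]]' 60; python3 - <<'E'
from h import *
s=bot.state();print(s['tool_pos'],s['finger_gap'])
for n in("scene","side"):
    c=cam(n);im,d=bot.grab_frame(n);cv2.imwrite(f"pics/{n}4.png",im)
    for t,r,a,b in(('tin_center',.031,.02,.055),('salt_center',.022,.02,.06),('jar_center',.0225,.02,.075),('jar_on_tray_center',.0225,.03,.085)):
        q=bot.regions_of(t,n)
        if q:
            P=cloud(c,d,q[0]['region']);p=P[(P[:,2]>a)&(P[:,2]<b)];print(n,t,np.round(q[0]['extent']),fit(p,r,c),len(p),np.percentile(P[:,2],[2,98]))
E
```

```text
time: 22.7
tool_pos: [0.5456, -0.2435, 0.1963]
eef_rot: [-180.0, -0.1, 83.2]
wrist_force: [-0.5, 0.9, 0.3]
finger_gap: 0.0662
finger_force: 0.0
[ 0.54557901 -0.24351069  0.1963225 ] 0.06615395176089818
scene tin_center [266. 254.  27.  30.] (array([0.59287455, 0.05353211]), np.float64(0.0008393724009153232)) 184 [0.01388693 0.09487462]
scene salt_center [275. 280.  22.  46.] (array([0.52199146, 0.14958508]), np.float64(0.0011572670423523734)) 344 [0.01263275 0.09982455]
scene jar_center [342. 205.  19.  44.] (array([ 0.54550557, -0.24362567]), np.float64(0.0013877223456066415)) 332 [-0.04159947  0.10920104]
scene jar_on_tray_center [292. 232.  25.  45.] (array([ 0.57843592, -0.02814513]), np.float64(0.0011479045848641484)) 419 [0.00290081 0.1193548 ]
side tin_center [345. 236.  32.  43.] (array([0.59239045, 0.05408088]), np.float64(0.0009339837857276767)) 304 [0.01499469 0.09137601]
side salt_center [293. 219.  23.  44.] (array([0.52199376, 0.15062138]), np.float64(0.0012362583951461125)) 312 [0.01586154 0.09815664]
side jar_center [422. 329.  33.  61.] (array([ 0.545646  , -0.24571005]), np.float64(0.0005689239670026679)) 668 [0.00583311 0.10748913]
side jar_on_tray_center [363. 250.  27.  59.] (array([ 0.57871224, -0.03047435]), np.float64(0.0008291036547575046)) 550 [0.01270513 0.1172537 ]
```

View pics/side4.png

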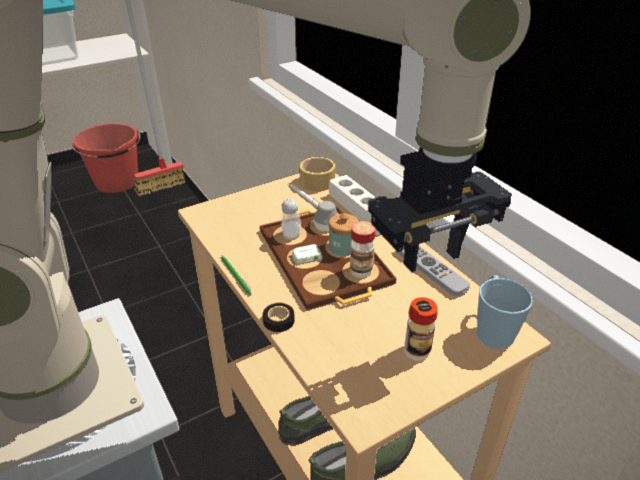

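Salt at (290,218), tin (345,236), matchbox (307,254) all in place; loose jar at (421,329). Grasp it.

```bash
python3 -m creep '[[-1,0,20,0,0,0],[-1,0,50,0,0,0],[-1,0,80,0,0,0],[-1,0,110,0,0,0],[-1,0,132,0,0,0],[-1,0,144,0,0,0],[-1,0,147,0,0,0],[-1,0,147,0,0,0]]' && python3 -m creep '[[0,0,0,0,0,0],[0,0,0,0,0,0],[0,0,0,0,0,0],[0,0,0,0,0,0],[0,0,0,0,0,0],[0,0,0,0,0,0],[0,0,-3,0,0,0],[0,0,-10,0,0,0],[0,0,-30,0,0,0],[0,0,-55,0,0,0],[0,0,-68,0,0,0],[0,0,-70,0,0,0],[0,0,-70,0,0,0]]' 255 15
```

```text
time: 24.0
tool_pos: [0.5455, -0.2465, 0.05]
eef_rot: [180.0, 0.0, 83.1]
wrist_force: [-0.0, 0.4, 0.2]
finger_gap: 0.0662
finger_force: 0.0
time: 25.3
tool_pos: [0.5451, -0.2463, 0.1193]
eef_rot: [180.0, -0.0, 83.1]
wrist_force: [0.7, -0.7, -1.5]
finger_gap: 0.0442
finger_force: 15.0
```

```bash
python3 -m creep '[[8,-3,0,0,0,0],[24,-9,0,0,0,0],[48,-17,0,0,0,0],[78,-28,0,0,0,0],[108,-38,0,0,0,0],[138,-49,0,0,0,0],[168,-59,0,0,0,0],[194,-68,0,0,0,0],[212,-75,0,0,0,0],[219,-77,0,0,0,0],[220,-77,0,0,0,0],[220,-77,10,0,0,0],[220,-77,30,0,0,0],[220,-77,47,0,0,0],[220,-77,56,0,0,0],[220,-77,58,0,0,0],[220,-77,58,0,0,0]]'; python3 - <<'E'
from h import *
s=bot.state();print(s['tool_pos'],s['wrist_force'])
for n in("scene","side"):
    c=cam(n);im,d=bot.grab_frame(n);P=cloud(c,d)
    b=P[(abs(P[:,0]-.495)<.03)&(abs(P[:,1]+.017)<.035)&(P[:,2]>.02)&(P[:,2]<.055)];print(n,fit(b,.0225,c),len(b))
E
```

```text
time: 27.0
tool_pos: [0.4952, -0.0192, 0.0614]
eef_rot: [-180.0, 0.0, 83.1]
wrist_force: [0.8, -0.3, -0.6]
finger_gap: 0.0443
finger_force: 15.0
[ 0.49517449 -0.01918577  0.06144247] [ 0.81979788 -0.33198422 -0.61797258]
scene (array([ 0.49659373, -0.01667151]), np.float64(0.0011078267055126077)) 270
side (array([ 0.49711967, -0.01848092]), np.float64(0.0007876871555562714)) 328
```

Good; lower 1.5 mm, release, retreat and check.

```bash
python3 -m creep '[[0,0,1,0,0,0],[0,0,1.5,0,0,0],[0,0,1.5,0,0,0]]'; python3 -m creep '[[0,0,0,0,0,0],[0,0,0,0,0,0],[0,0,0,0,0,0],[0,0,0,0,0,0],[0,0,0,0,0,0],[0,0,-10,0,0,0],[0,0,-30,0,0,0],[0,0,-60,0,0,0],[0,0,-95,0,0,0],[0,0,-130,0,0,0],[0,0,-160,0,0,0],[-40,0,-170,0,0,0],[-90,0,-170,0,0,0],[-140,0,-170,0,0,0],[-190,0,-170,0,0,0],[-200,0,-170,0,0,0],[-200,0,-170,0,0,0]]' 80
python3 - <<'E'
from h import *
zr={'tin_center':(.031,.02,.055),'jar_center':(.0225,.03,.085),'salt_center':(.022,.02,.07),'timer_center':(.029,.012,.032)}
T=[];L={(42.5,0):(.591,.0545),(-42.5,85):(.52,.151),(-42.5,0):(.507,.067)}
for n in("scene","side"):
    c=cam(n);im,d=bot.grab_frame(n);cv2.imwrite(f"pics/{n}5.png",im)
    for t,(r,a,b) in zr.items():
        for g in bot.regions_of(t,n)[:2]:
            P=cloud(c,d,g['region']);Q=P[(P[:,2]>a)&(P[:,2]<b)]
            if len(Q)>20: x,e=fit(Q,r,c);print(n,t,round(g['score'],2),np.round(g['extent']),np.round(x,4),round(e,4),'z',np.round(np.percentile(P[:,2],[2,98]),3))
    P=cloud(c,d);b=P[(abs(P[:,0]-.507)<.045)&(abs(P[:,1]-.067)<.045)&(P[:,2]>.021)&(P[:,2]<.03)]
    print('box',cv2.minAreaRect((b[:,:2]*1000).astype(np.float32)),len(b))
    T.append(topview(c,im,.01,.44,.66,-.09,.2,1300))
cv2.imwrite("pics/t5.png",np.hstack(T))
E
```

```text
time: 27.4
tool_pos: [0.4952, -0.0187, 0.0603]
eef_rot: [180.0, -0.0, 83.1]
wrist_force: [-0.2, -0.0, -0.8]
finger_gap: 0.0443
finger_force: 15.0
time: 29.1
tool_pos: [0.4705, -0.2192, 0.2306]
eef_rot: [180.0, 0.0, 82.9]
wrist_force: [0.8, 1.0, -0.1]
finger_gap: 0.0598
finger_force: 0.0
scene jar_center 0.64 [321. 240.  20.  57.] [ 0.4967 -0.0163] 0.0011 z [0.015 0.119]
scene salt_center 0.71 [276. 279.  19.  46.] [0.5222 0.1493] 0.0015 z [0.016 0.1  ]
scene salt_center 0.7 [281. 281. 146.  78.] [0.5048 0.0753] 0.0066 z [0.004 0.019]
scene timer_center 0.88 [245. 272.  28.  33.] [0.606  0.1423] 0.0013 z [0.003 0.067]
box ((510.8156433105469, 69.80012512207031), (40.867496490478516, 56.54071044921875), 77.25112915039062) 261
side tin_center 0.69 [342. 242.  18.  34.] [0.5931 0.0536] 0.001 z [0.013 0.076]
side jar_center 0.97 [324. 258.  30.  57.] [ 0.4968 -0.0181] 0.0007 z [0.015 0.117]
side salt_center 0.86 [291. 219.  22.  42.] [0.5224 0.1511] 0.0013 z [0.01  0.099]
side timer_center 0.49 [320. 222.  17.  17.] [0.606  0.1414] 0.0012 z [0.012 0.047]
box ((502.2341613769531, 65.44776916503906), (41.41285705566406, 37.41583251953125), 74.28357696533203) 200
```

View pics/t5.png

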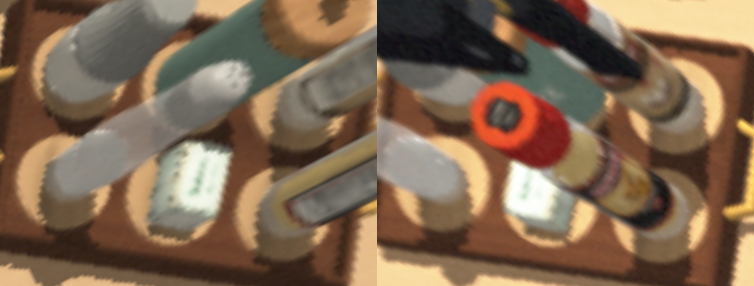

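View pics/scene5.png

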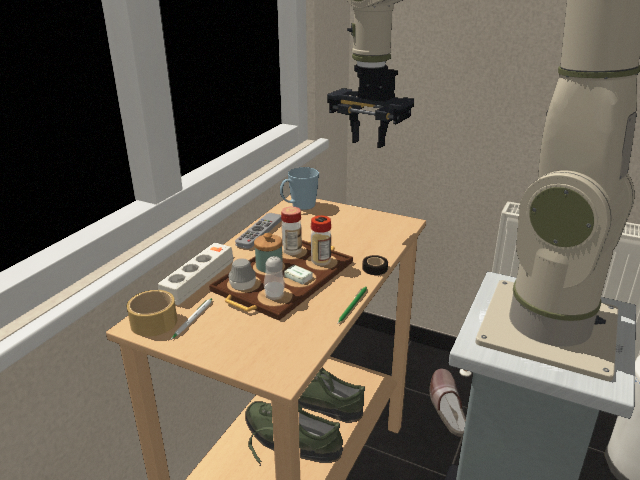

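All six are upright on their discs: salt (274,280), matchbox (299,272), jar (321,242), tin (268,253), with the timer and tray jar unmoved. Fits agree with the disc centres to within about 4 mm.

```bash
python3 -c "
from rig import bot
print(bot.close_job())"
```

```text
the job is handed in; nothing more can be done
None
```

The tea tray is laid and handed in at about 30 s: the tin, loose jar, salt shaker and matchbox each measured within about 4 mm of their disc centres, all upright (matchbox flat, label up), and the timer and tray jar stayed where they were.

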